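# Load the instrument tray and start the disinfection unit

## Task

Slide the loaded instrument tray into the bay of the white disinfection unit until its blue panel closes the bay, keeping the three pieces in the tray. Then set the unit running: with the tray home, press the blue key, then the yellow one, then the green one, each fully down for about half a second and let up again before the next, so that never two keys are down together; never press the red stop key, nor any key before the tray is in. Leave the other things on the worktop where they are.

Things in the scene. Friction and masses are not known exactly. Their poses are not given: they have to be found in the camera images.
- unit: white UV disinfection unit, fixed: 260 mm deep (x), 300 wide (y), 140 high; grey key panel and amber window on its flat top. Origin: centre of its underside, on the worktop. x points from the front into the unit; the front face (blue stripe, tray bay) is at x = -130 mm. Bay: centred opening 140 mm wide, 50 mm high, its floor is the worktop itself, so the tray slides in without lifting
- bay_mouth (a point): middle of the bay's mouth at worktop height, in the plane of the unit's front face; axes as the unit's
- bay_home (a point): where the tray's origin is when the tray is fully home (its blue panel against the unit's front face): in the unit's middle plane at worktop height, 75 mm inside the front face; axes as the unit's
- tray: loose open aluminium tray, 0.35 to 0.6 kg, 150 mm long (x), 124 wide (y), walls 22 high, floor 4 thick, with three loose pieces. Origin: under its centre. A blue panel 164 mm wide, 56 high stands at x = -75 to -83 mm. From it a black stem handle runs along x to x = -178 mm, 12 mm wide (y), 25 to 45 mm above the worktop. The +x end enters the bay first; the panel stays outside and covers the bay
- tray_grip (a point): point to grip on the tray's stem handle from above, fingers closing across the stem (tray y): on its middle line, 35 mm above the worktop, at x = -158 mm in the tray's frame, 75 mm in front of the blue panel and 20 mm from the stem's free end; axes as the tray's
- bur_block: red block with small steel burs, 34 x 26 x 18 mm (30 mm high with the burs), loose in the tray; origin under its centre
- pot: closed round blue pot, 34 mm across, 22 mm high, loose in the tray; origin under its centre
- mirror: steel dental mirror, 110 mm long (x), 8 mm wide, lying in the tray; origin under its middle
- key_blue (a joint): how far the blue key (programme) is pressed in, in m: 0 when up, 0.006 fully down; it springs back. Fully down takes about 5 N. Counts as pressed beyond 0.004
- key_blue_top (a point): centre of the top face of the round blue key, 28 mm across, pressed straight down. The four keys stand in a row along the unit's y axis, 55 mm apart, 60 mm behind its front face, each on a black collar 44 mm across, tops 162 mm above the worktop (22 mm above the unit); which colour has which place varies
- key_yellow (a joint): how far the yellow key (timer) is pressed in, in m: 0 when up, 0.006 fully down; it springs back. Fully down takes about 5 N. Counts as pressed beyond 0.004
- key_yellow_top (a point): centre of the top face of the round yellow key, 28 mm across, pressed straight down. The four keys stand in a row along the unit's y axis, 55 mm apart, 60 mm behind its front face, each on a black collar 44 mm across, tops 162 mm above the worktop (22 mm above the unit); which colour has which place varies
- key_green (a joint): how far the green key (start) is pressed in, in m: 0 when up, 0.006 fully down; it springs back. Fully down takes about 5 N. Counts as pressed beyond 0.004
- key_green_top (a point): centre of the top face of the round green key, 28 mm across, pressed straight down. The four keys stand in a row along the unit's y axis, 55 mm apart, 60 mm behind its front face, each on a black collar 44 mm across, tops 162 mm above the worktop (22 mm above the unit); which colour has which place varies
- key_red (a joint): how far the red key (stop) is pressed in, in m: 0 when up, 0.006 fully down; it springs back. Fully down takes about 5 N. Counts as pressed beyond 0.004
- key_red_top (a point): centre of the top face of the round red key, 28 mm across, pressed straight down. The four keys stand in a row along the unit's y axis, 55 mm apart, 60 mm behind its front face, each on a black collar 44 mm across, tops 162 mm above the worktop (22 mm above the unit); which colour has which place varies
- gel_bottle: clear gel bottle with a blue cap, 60 mm across, 150 mm high, standing loose; a bystander. Origin under its centre
- curing_light: white pen-shaped curing light with orange tip standing on a round foot 90 mm across, 195 mm high, loose; a bystander. Origin under its foot
- dental_cast: off-white plaster dental cast, 55 x 60 mm, 28 mm high, loose; a bystander. Origin under its centre
- bur_tin: open brass tin, 60 (x) x 80 (y) mm, 22 mm high, loose; a bystander. Origin under its centre

How it is judged (in metres and radians):
On the way, in this order (a step that is already met when the one before it is completed fails the run):
1. the loaded tray is fully home in the bay (x of tray in the frame of bay_home above -0.008 m and y of tray in the frame of bay_home between -0.012 and 0.012 m and z of tray in the frame of bay_home below 0.006 m and angle between the x axis of tray and the x axis of unit, either way round below 0.09 rad and angle between tray's own z axis and vertical below 0.09 rad and x of bur_block in the frame of tray between -0.072 and 0.072 m and y of bur_block in the frame of tray between -0.06 and 0.06 m and z of bur_block in the frame of tray between -0.01 and 0.03 m and x of pot in the frame of tray between -0.072 and 0.072 m and y of pot in the frame of tray between -0.06 and 0.06 m and z of pot in the frame of tray between -0.01 and 0.03 m and x of mirror in the frame of tray between -0.072 and 0.072 m and y of mirror in the frame of tray between -0.06 and 0.06 m and z of mirror in the frame of tray between -0.01 and 0.03 m), for 0.2 s.
2. the blue key is pressed down on its own, the tray being home (value of joint key_blue above 0.004 m and value of joint each of key_yellow, key_green, key_red below 0.002 m and x of tray in the frame of bay_home above -0.008 m and y of tray in the frame of bay_home between -0.012 and 0.012 m and z of tray in the frame of bay_home below 0.006 m and angle between the x axis of tray and the x axis of unit, either way round below 0.09 rad and angle between tray's own z axis and vertical below 0.09 rad), for 0.15 s.
3. the yellow key is pressed down on its own, the tray being home (value of joint key_yellow above 0.004 m and value of joint each of key_blue, key_green, key_red below 0.002 m and x of tray in the frame of bay_home above -0.008 m and y of tray in the frame of bay_home between -0.012 and 0.012 m and z of tray in the frame of bay_home below 0.006 m and angle between the x axis of tray and the x axis of unit, either way round below 0.09 rad and angle between tray's own z axis and vertical below 0.09 rad), for 0.15 s.
4. the green key is pressed down on its own, the tray being home (value of joint key_green above 0.004 m and value of joint each of key_blue, key_yellow, key_red below 0.002 m and x of tray in the frame of bay_home above -0.008 m and y of tray in the frame of bay_home between -0.012 and 0.012 m and z of tray in the frame of bay_home below 0.006 m and angle between the x axis of tray and the x axis of unit, either way round below 0.09 rad and angle between tray's own z axis and vertical below 0.09 rad), for 0.15 s.
At the end, for the whole second after the job is handed in: Tray home: at most 8 mm short of bay_home, within 12 mm sideways and 6 mm in height, within 0.09 rad of the unit and of level; block, pot and mirror in it (within 72 mm along, 60 mm across, -10 to 30 mm in height of its origin); all keys up (under 2 mm); tray and pieces at rest (all of step 1 and value of joint each of key_blue, key_yellow, key_green, key_red below 0.002 m and linear speed of tray below 0.02 m/s and linear speed of each of bur_block, pot, mirror below 0.03 m/s); the robot touches nothing.
It fails at once if the red stop key is pressed (over 3 mm) (value of joint key_red above 0.003 m).
It fails at once if two keys are down together (both over 3 mm) (value of joint each of key_blue, key_yellow above 0.003 m or value of joint each of key_blue, key_green above 0.003 m or value of joint each of key_blue, key_red above 0.003 m or value of joint each of key_yellow, key_green above 0.003 m or value of joint each of key_yellow, key_red above 0.003 m or value of joint each of key_green, key_red above 0.003 m).
It fails at once if a key is pressed (over 3 mm) while the tray is not home (value of joint any of key_blue, key_yellow, key_green, key_red above 0.003 m and not (x of tray in the frame of bay_home above -0.008 m and y of tray in the frame of bay_home between -0.012 and 0.012 m and z of tray in the frame of bay_home below 0.006 m and angle between the x axis of tray and the x axis of unit, either way round below 0.09 rad and angle between tray's own z axis and vertical below 0.09 rad)).
It fails at once if a bystander (bottle, curing light, cast or tin) is moved by more than 30 mm or knocked over (distance of any of gel_bottle, curing_light, dental_cast, bur_tin from where it was at the start of the episode above 0.03 m or angle between any of gel_bottle, curing_light, dental_cast, bur_tin's own z axis and vertical above 0.5 rad).
It also fails if it takes over 54 s, if anything falls off the work surface, if the arm or the gripper's body presses on something with over 40 N, if the wrist force passes 120 N, or if a joint passes its speed limit or range.

## Robot

A 6-joint arm with a two-finger parallel gripper is mounted at the origin on the work surface. World frame = base frame: x ahead of the robot, y to its left, z up, the work surface at z = 0. Lengths are in mm, angles in rad, forces in N, time in s.
With the tool pointing down it reaches from about 400 to 925 mm from the base axis. Payload 12.5 kg.
Tool frame: the origin (TCP) lies on the centre line of the jaws, within the pads' length; the fingertips stand 17 mm ahead of it and the grasp point (between the pads) lies 2 mm behind it; z points along the fingers, y is the line along which they close (so a half turn about z gives the same grasp; the last joint's range is limited). The gripper opens to 95 mm and grips with 3 to 60 N. Pads are 20 mm wide; open, the fingers measure 119 mm over their backs; the gripper's body (75 mm by 180 mm) begins 59 mm behind the grasp point.
Start: joints at [-1.411, 0.491, 1.559, -0, 1.092, -0.106], TCP at [164.198, -603.062, 231.661] pointing down, gripper open.
Joint ranges: [-3.1, 3.1], [-0.84, 2.19], [0.05, 2.79], [-1.13, 4.28], [0.06, 2.93], [-2.69, 2.69]. Speed limits (rad/s): [2.22, 2.22, 2.79, 3.14, 3.14, 3.14].

## Interface

Orientations are given as [roll, pitch, yaw] about the fixed x, y, z axes, in that order (R = Rz(yaw) Ry(pitch) Rx(roll)).
In Python, from cell import env gives the robot as it stands.
- The arm moves only by the tool drive_tool, never from a script. Its argument "deltas" is text: rows parted by semicolons, each of 4 numbers parted by spaces: the shift along the world's x, y, z normalised to -1 to 1, where 1 is 100 mm, then the turn about the world's z normalised to -1 to 1, where 1 is 180 degrees. A call has 1 to 10 rows; each row shifts and turns the commanded pose from where the row before left it; what a row does not reach is not made up. A row lasts 1/12 s, in which the tool goes at most 41.7 mm and 7.16 degrees, less where a joint would pass 70% of its speed; a pose out of reach is approached as far as the arm can. A call with a number of a shift or a turn outside -1 to 1 is refused whole. A call with a gripper value outside its range is refused whole. "gripper" is the closure, from 0 (fully open) to 1 (shut), set as the call begins (left out, the last holds). The fingers move at their own pace and stop on an object; the grip force is fixed at half the most. Time passes only in rows, so rows that do not move let the fingers close. It gives the time, the measured TCP pose, the force, the opening and the grip force at its end, in the units of the state.
- env.state(): the state, without advancing time (a new reading comes with each control period).
- env.read_camera(name): name is "scene" or "side" or "wrist"; returns (picture, depth): 400x640x3 uint8, red, green, blue; 400x640 float32, mm along the optical axis (not along the pixel's ray), 0 where there is no reading.
- env.camera_params(name): a dict with "mtx" (3x3 intrinsics, pixels), "k1" (the pictures are not rectified: a ray, as slopes to the right and down, at radius r is drawn at 1 + k1 r^2 times it, then the intrinsics apply), "camera_from_world" (4x4, takes a point from world to camera coordinates); the wrist camera has in their place "mount" (4x4, takes a point from camera to tool coordinates, whose origin is the TCP and whose axes are the flange's). Camera axes: x right, y down, z forward; pixel columns grow to the right and rows downward; lengths in mm; the calibration is good to about 2 mm. A picture is of the moment at which its call begins: read the wrist's pose just before it. camera_params takes no time and is no camera call.
- env.job_done(): hands the job in; it is judged then, once.
The state is a dict: "t": time; "joints": joint angles; "qvel": joint speeds; "tau": joint torques, N m; "eef_pos": TCP position; "tcp_rot": TCP orientation; "ft_force": force on the tool from outside, world axes, zero at the start; "moment": the same for the moment, N m; "opening": opening from 0.0 (shut) to 1.0 (fully open); "grip_force": force on a finger pad.
Only numpy, scipy, OpenCV 4.12 (cv2) and the standard library are available. Lean on these libraries where they do the work, as an engineer would, in place of code of your own. Each camera call takes 0.05 s, during which the arm holds its last target. There are 200 camera calls.

## Working session

There is one attempt and no reset: what is moved stays moved. The work goes in short steps, Python scripts to look and compute and a tool call to move; the robot and the scene stay as the last step left them, time stands still between calls to the robot, and variables do not carry over. Pictures are saved under pics/ and viewed, at most 10 in all, crops included, and the job is handed in when it is done.

Besides the shell and the picture viewer there is one more tool, called after "Emit:" by a JSON object that holds its "method" and its "body", one argument or row to a line. drive_tool: Moves the arm, as the interface text tells. Its arguments: {"type":"object","properties":{"deltas":{"type":"string"},"gripper":{"type":"number"}},"required":["deltas"]}

```bash
ls; mkdir -p pics; cat > h.py <<'E'
import numpy as np, cv2
from cell import env
def T(name):
    p=env.camera_params(name)
    if name!="wrist": return p,np.linalg.inv(np.array(p["camera_from_world"]))
    s=env.state(); from scipy.spatial.transform import Rotation as R
    M=np.eye(4); M[:3,:3]=R.from_euler('xyz',s["tcp_rot"]).as_matrix(); M[:3,3]=s["eef_pos"]
    return p,M@np.array(p["mount"])
def rays(p,uv):
    K=np.array(p["mtx"]);uv=np.asarray(uv,float).reshape(-1,1,2)
    xy=cv2.undistortPoints(uv,K,np.array([p["k1"],0,0,0.])).reshape(-1,2)
    return np.c_[xy,np.ones(len(xy))]
def onplane(p,M,uv,z):
    d=rays(p,uv)@M[:3,:3].T; o=M[:3,3]
    return o+d*((z-o[2])/d[:,2])[:,None]
def cloud(p,M,depth):
    h,w=depth.shape; u,v=np.meshgrid(np.arange(w),np.arange(h))
    r=rays(p,np.c_[u.ravel(),v.ravel()])*depth.reshape(-1,1)
    return (r@M[:3,:3].T+M[:3,3]).reshape(h,w,3)
E
python3 - <<'E'
from h import *
s=env.state();print(s)
for n in("scene","side"):
    p,M=T(n);im,d=env.read_camera(n);cv2.imwrite(f"pics/{n}0.png",im[:,:,::-1]);np.savez(f"{n}0.npz",im=im,d=d,M=M)
    print(n,M[:3,3],M[:3,2],p["k1"])
E
```

```text
pics
{'t': 0.0, 'joints': array([-1.41058654e+00,  4.91570983e-01,  1.55943325e+00, -2.06028794e-05,
        1.09169701e+00, -1.05603326e-01]), 'qvel': array([-9.81310149e-04,  1.88504826e-03, -5.07656278e-04, -6.27488677e-05,
       -6.42279018e-04,  1.49400773e-04]), 'tau': array([-1.59080631e-03, -6.12656665e+01, -2.58182520e+01,  6.91985758e-02,
        4.81653807e-02, -1.17210602e-04]), 'eef_pos': array([ 164.16432624, -602.83015902,  231.06021722]), 'tcp_rot': array([-3.14048831e+00, -9.86825672e-05,  2.65822571e-01]), 'ft_force': array([-0.49928795, -0.29196724,  0.39416595]), 'moment': array([-0.02365079,  0.00716569,  0.02572122]), 'grip_force': 0.0, 'opening': 1.001812007798561}
scene [1226.5135821   671.50801385 1203.01707439] [-0.43869144 -0.41221007 -0.79851905] 0.026937931239814264
side [ 191.16040356 -828.09564795  844.94511893] [ 0.37248783  0.72663465 -0.57728234] -0.03482431493676598
```

View pics/scene0.png

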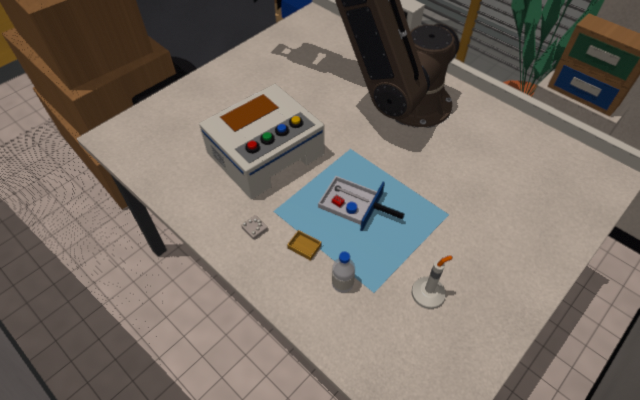

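View pics/side0.png

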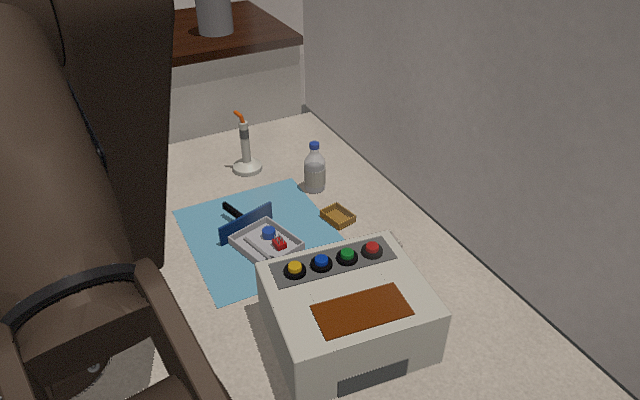

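The scene view shows the unit with keys red (252,146), green (267,138), blue (282,129) and yellow (296,121). The tray is at (348,200) with its stem end near (403,215). The bottle is at (343,270), the light at (430,290), the tin at (304,245) and the cast at (254,227). The side view agrees: yellow (295,267), blue (321,261), green (347,254), red (373,248).

```bash
python3 - <<'E'
from h import *
K={"scene":dict(red=(252,146),green=(267,138),blue=(282,129),yellow=(296,121)),"side":dict(yellow=(295,267),blue=(321,261),green=(347,254),red=(373,248))}
for n in K:
    p,M=T(n);z=np.load(n+"0.npz");im,d=z["im"],z["d"];hsv=cv2.cvtColor(im,cv2.COLOR_RGB2HSV);C=cloud(p,M,d)
    pts={}
    for k,(u,v) in K[n].items():
        m=np.zeros(d.shape,bool);m[v-10:v+11,u-13:u+14]=1
        h=hsv[v,u].astype(int);q=m&(abs(((hsv[...,0].astype(int)-h[0])+90)%180-90)<8)&(hsv[...,1]>130)&(hsv[...,2]>60)&(abs(C[...,2]-162)<6)
        vv,uu=np.nonzero(q);P=onplane(p,M,[[uu.mean(),vv.mean()]],162)[0];pts[k]=P;print(n,k,P.round(1),q.sum(),C[q].mean(0).round(1))
    A=np.array([pts[k] for k in("red","green","blue","yellow")]);dv=A[3]-A[0];print("row",np.linalg.norm(dv),np.degrees(np.arctan2(dv[1],dv[0])))
    # unit top
    m=(abs(C[...,2]-140)<5)&(hsv[...,1]<60)&(hsv[...,2]>120)
    m=cv2.morphologyEx(m.astype(np.uint8),cv2.MORPH_OPEN,np.ones((3,3)))
    l,lab,st,_=cv2.connectedComponentsWithStats(m);b=1+st[1:,4].argmax();print("unit top",cv2.minAreaRect(C[lab==b][:,:2].astype(np.float32)))
    # tray region
    lo=(C[...,2]>8)&(C[...,2]<70)
    x=C[...,0];y=C[...,1]
    dark=(hsv[...,2]<60)&(C[...,2]>35)&(C[...,2]<55)
    pan=(hsv[...,0]>100)&(hsv[...,0]<125)&(hsv[...,1]>120)&(C[...,2]>30)&(C[...,2]<65)
    for nm,q in(("dark",dark),("panel",pan)):
        l,lab,st,ce=cv2.connectedComponentsWithStats(q.astype(np.uint8))
        for i in range(1,l):
            if st[i,4]>25: print(nm,ce[i].round(),st[i,4],C[lab==i].mean(0).round(1),cv2.minAreaRect(C[lab==i][:,:2].astype(np.float32)))
    for nm,(u,v) in ({"bottle":(345,258),"light":(430,292),"tin":(304,245),"cast":(254,227)} if n=="scene" else {"bottle":(314,145),"light":(246,168),"tin":(338,216)}).items(): print(nm,C[v,u].round())
E
```

```text
scene red [ 644.9 -157.   162. ] 60 [ 644.7 -157.3  161.7]
scene green [ 590.1 -151.   162. ] 49 [ 589.9 -151.3  161.7]
scene blue [ 535.9 -144.1  162. ] 51 [ 535.7 -144.4  161.6]
scene yellow [ 481.2 -137.4  162. ] 53 [ 480.8 -137.9  161.4]
row 164.86687101082367 173.164659556085
unit top ((552.90673828125, -222.02633666992188), (260.32666015625, 304.3408203125), 83.93104553222656)
dark [520.  11.] 34 [-7.144e+02  6.000e-01  4.220e+01] ((-714.076416015625, -2.1616649627685547), (23.36487579345703, 53.208038330078125), 33.790157318115234)
dark [80. 52.] 55 [  707.9 -1093.2    45.8] ((709.4120483398438, -1094.0753173828125), (19.15913963317871, 46.21348571777344), 80.13323974609375)
dark [68. 58.] 29 [  757.2 -1098.5    43.3] ((756.3111572265625, -1100.4039306640625), (28.876354217529297, 14.469670295715332), 3.2510368824005127)
dark [583.  92.] 278 [-403.5  426.8   44.4] ((-402.25439453125, 423.8334655761719), (204.12876892089844, 21.728641510009766), 89.84776306152344)
dark [428. 108.] 146 [40.3 70.4 44.4] ((41.05039978027344, 70.48717498779297), (31.64556312561035, 109.874244689941
[... 595 characters left out ...]
8.9 -146.4  162.2]
side blue [ 533.2 -152.6  162. ] 127 [ 533.1 -152.8  162.2]
side green [ 587.5 -159.3  162. ] 118 [ 587.4 -159.5  162.2]
side red [ 641.5 -165.7  162. ] 112 [ 641.3 -166.1  162.4]
row 163.74368570561558 173.18697246980673
unit top ((554.069091796875, -221.78709411621094), (265.8447265625, 300.3032531738281), 83.1343994140625)
dark [232. 210.] 110 [473.9 242.6  44.3] ((474.93817138671875, 242.65664672851562), (13.651150703430176, 76.12435150146484), 14.069091796875)
panel [234. 225.] 318 [457.3 176.9  46.4] ((470.2633056640625, 180.29759216308594), (118.7979736328125, 13.694314002990723), 15.35914134979248)
bottle [735. 281. 148.]
light [588. 448.  25.]
tin [731. 135.   5.]
```

Emit:
{"method": "drive_tool", "body": {
  "deltas": "0.22 0.32 0.05 0.038;0.22 0.32 0.05 0.038;0.22 0.32 0.05 0.038;0.22 0.32 0.05 0.038;0.22 0.32 0.05 0.038;0.22 0.32 0.05 0.038;0.22 0.32 0.05 0.038;0.22 0.32 0.05 0.038;0.22 0.32 0.05 0.038;0.22 0.32 0.05 0.038",
  "gripper": 0
}}

```text
t: 0.93
eef_pos: [384.8, -281.3, 281.8]
tcp_rot: [-3.142, -0.0, 1.465]
ft_force: [1.2, -0.7, -0.3]
opening: 0.999
grip_force: 0.0
```

Emit:
{"method": "drive_tool", "body": {
  "deltas": "0.22 0.32 0.05 0.038;0.22 0.32 0.05 0.038;0.22 0.32 0.05 0.038;0.22 0.32 0.05 0;0 0.4 0 0;0 0.4 0 0;0 0.4 0 0;0 0.4 0 0;0 0.4 0 0;0 0.4 0 0"
}}

```text
t: 1.77
eef_pos: [471.6, 86.9, 301.6]
tcp_rot: [-3.141, -0.0, 1.818]
ft_force: [0.5, -0.3, -0.1]
opening: 0.998
grip_force: 0.0
```

Emit:
{"method": "drive_tool", "body": {
  "deltas": "0 0.4 0 0;0 0.4 0 0;0 0.1 0 0;0 0 0 0;0 0 0 0"
}}

```text
t: 2.18
eef_pos: [472.0, 175.0, 301.3]
tcp_rot: [-3.141, 0.0, 1.819]
ft_force: [-0.2, -0.6, 0.1]
opening: 1.0
grip_force: 0.0
```

```bash
python3 - <<'E'
from h import *
p,M=T("wrist");im,d=env.read_camera("wrist");cv2.imwrite("pics/w1.png",im[:,:,::-1]);C=cloud(p,M,d)
hsv=cv2.cvtColor(im,cv2.COLOR_RGB2HSV);print(M[:3,3],M[:3,2])
box=(C[...,0]>380)&(C[...,0]<620)&(C[...,1]>0)&(C[...,1]<330)&(d>0)
pan=box&(C[...,2]>52)&(C[...,2]<60)&(hsv[...,1]>100)&(hsv[...,0]>95)&(hsv[...,0]<130)
dark=box&(hsv[...,2]<70)&(C[...,2]>41)&(C[...,2]<49)
wall=box&(C[...,2]>18)&(C[...,2]<25)&(hsv[...,1]<60)
for n,q in(("panel",pan),("stem",dark),("wall",wall)):
    q=q.astype(np.uint8)
    l,lab,st,ce=cv2.connectedComponentsWithStats(q);b=1+st[1:,4].argmax()
    P=C[lab==b];print(n,st[b,4],ce[b].round(),P.mean(0).round(1),cv2.minAreaRect(P[:,:2].astype(np.float32)))
    print(" all",cv2.minAreaRect(C[q>0][:,:2].astype(np.float32)))
E
```

```text
[452.2921673  253.67336831 454.11442576] [ 0.06859096 -0.27523038 -0.95892832]
panel 787 [336. 164.] [491.6 192.2  55.2] ((491.80914306640625, 191.87208557128906), (161.44180297851562, 8.280036926269531), 16.480422973632812)
 all ((491.80914306640625, 191.87208557128906), (161.44180297851562, 8.280036926269531), 16.480422973632812)
stem 706 [335. 124.] [477.7 240.1  44.5] ((489.41387939453125, 243.92800903320312), (37.292320251464844, 93.79573822021484), 16.232118606567383)
 all ((476.7101745605469, 240.2038116455078), (155.15853881835938, 93.85907745361328), 16.369598388671875)
wall 822 [337. 228.] [521.6  94.5  21.2] ((514.6021728515625, 112.36308288574219), (124.27165222167969, 143.1806182861328), 16.32440757751465)
 all ((514.6021728515625, 112.36308288574219), (124.27165222167969, 143.1806182861328), 16.32440757751465)
```

View pics/w1.png

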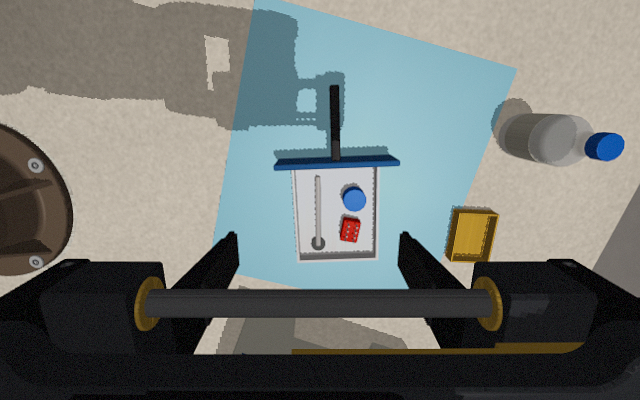

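The wrist view shows the stem from (335,85) to (335,158), the panel at row 162, and all three pieces in the tray. Calculated grip point: (469.6, 267.7), yaw 1.856.

Emit:
{"method": "drive_tool", "body": {
  "deltas": "-0.01 0.31 -0.1 0.0118;-0.01 0.31 -0.1 0;-0.004 0.307 -0.1 0;0 0 -0.35 0;0 0 -0.35 0;0 0 -0.35 0;0 0 -0.35 0;0 0 -0.35 0;0 0 -0.35 0;0 0 -0.28 0"
}}

```text
t: 3.07
eef_pos: [469.9, 265.6, 31.6]
tcp_rot: [-3.14, 0.0, 1.853]
ft_force: [1.1, 1.2, -0.4]
opening: 1.001
grip_force: 0.0
```

Emit:
{"method": "drive_tool", "body": {
  "deltas": "0 0 0 0;0 0 0 0;0 0 0 0"
}}

```text
t: 3.32
eef_pos: [470.8, 267.1, 35.1]
tcp_rot: [3.14, -0.0, 1.854]
ft_force: [-0.1, 0.7, 0.4]
opening: 0.999
grip_force: 0.0
```

Emit:
{"method": "drive_tool", "body": {
  "deltas": "0 0 0 0;0 0 0 0;0 0 0 0;0 0 0 0;0 0 0 0;0 0 0 0;0 0 0 0;0 0 0 0;0 0 0 0;0 0 0 0",
  "gripper": 1
}}

```text
t: 4.15
eef_pos: [469.8, 267.7, 33.6]
tcp_rot: [3.142, 0.0, 1.855]
ft_force: [-0.1, -0.7, 0.7]
opening: 0.357
grip_force: 0.0
```

Emit:
{"method": "drive_tool", "body": {
  "deltas": "0 0 0 0;0 0 0 0;0 0 0 0;0 0 0 0;0 0 0 0"
}}

```text
t: 4.57
eef_pos: [469.8, 267.6, 33.6]
tcp_rot: [3.142, 0.0, 1.855]
ft_force: [0.9, 0.1, -0.7]
opening: 0.125
grip_force: 30.0
```

Emit:
{"method": "drive_tool", "body": {
  "deltas": "0.04 -0.03 0 -0.005;0.08 -0.06 0 -0.0085;0.09 -0.07 0 -0.0085;0.09 -0.07 0 -0.0085;0.09 -0.07 0 -0.0085;0.09 -0.07 0 -0.0085;0.09 -0.07 0 -0.0085;0.09 -0.07 0 -0.0085;0.09 -0.07 0 -0.0085;0.09 -0.07 0 -0.0085"
}}

```text
t: 5.4
eef_pos: [554.6, 201.8, 33.7]
tcp_rot: [-3.142, -0.0, 1.596]
ft_force: [-3.2, 3.7, -0.5]
opening: 0.125
grip_force: 30.0
```

Emit:
{"method": "drive_tool", "body": {
  "deltas": "0.09 -0.07 0 -0.0085;0.09 -0.07 0 -0.0085;0.09 -0.07 0 -0.0085;0.09 -0.07 0 -0.0085;0.08 -0.06 0 -0.0085;0.02 -0.01 0 -0.004;0 0 0 0;0 0 0 0;0 0 0 0"
}}

```text
t: 6.15
eef_pos: [599.8, 167.4, 33.7]
tcp_rot: [3.141, 0.001, 1.454]
ft_force: [1.5, -3.8, -1.0]
opening: 0.127
grip_force: 30.0
```

```bash
cat > look.py <<'E'
from h import *
import sys
p,M=T("wrist");im,d=env.read_camera("wrist");cv2.imwrite(f"pics/{sys.argv[1]}.png",im[:,:,::-1]);C=cloud(p,M,d)
hsv=cv2.cvtColor(im,cv2.COLOR_RGB2HSV);print(env.state()["eef_pos"],env.state()["tcp_rot"])
box=(C[...,0]>400)&(C[...,0]<760)&(C[...,1]>-130)&(C[...,1]<330)&(d>0)
pan=box&(C[...,2]>50)&(C[...,2]<60)&(hsv[...,1]>100)&(hsv[...,0]>95)&(hsv[...,0]<130)
wall=box&(C[...,2]>17)&(C[...,2]<25)&(hsv[...,1]<60)
front=box&(C[...,2]>60)&(C[...,2]<135)&(C[...,1]<-60)
for n,q in(("panel",pan),("wall",wall)):
    l,lab,st,ce=cv2.connectedComponentsWithStats(q.astype(np.uint8))
    if l<2: print(n,"none");continue
    b=1+st[1:,4].argmax()
    P=C[lab==b];print(n,st[b,4],ce[b].round(),P.mean(0).round(1),cv2.minAreaRect(P[:,:2].astype(np.float32)))
P=C[front]
if len(P)>50:
    c=cv2.fitLine(P[:,:2].astype(np.float32),cv2.DIST_HUBER,0,.01,.01).ravel();print("front",len(P),c,P.min(0),P.max(0))
q=box&(abs(C[...,2]-162)<6)
E
python3 look.py w2
```

```text
[599.74894846 167.53905846  33.65301837] [3.14115144e+00 4.76751698e-04 1.45392408e+00]
panel 3 [340. 266.] [611.  178.7  58.7] ((611.0182495117188, 178.6822052001953), (0.1768670529127121, 0.9183223843574524), 58.979583740234375)
wall 664 [532.  29.] [714.8 272.1  21.2] ((720.020751953125, 269.4678649902344), (9.159482955932617, 41.22222137451172), 47.87975311279297)
```

View pics/w2.png

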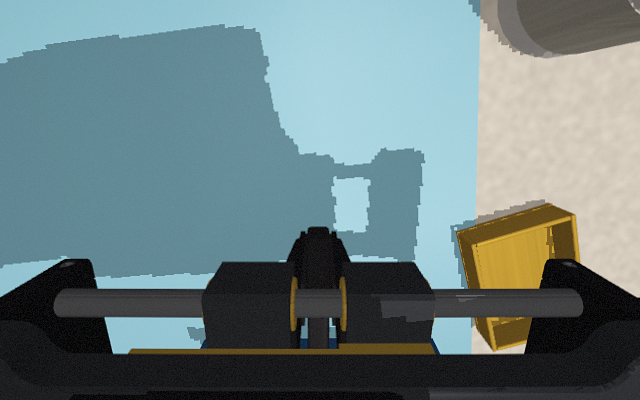

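The wrist camera sees only fingers and stem root now (tin at (515,275), clear of the gripper); I'll check with the fixed cameras.

```bash
cat > sc.py <<'E'
from h import *
import sys
for n in ("scene","side"):
    p,M=T(n);im,d=env.read_camera(n);C=cloud(p,M,d);hsv=cv2.cvtColor(im,cv2.COLOR_RGB2HSV)
    a=cv2.resize(im[80:280,160:480] if n=="scene" else im[100:300,160:480],None,fx=2.4,fy=2.4,interpolation=2);cv2.imwrite(f"pics/{n}{sys.argv[1]}.png",a[:,:,::-1])
    box=(C[...,0]>450)&(C[...,0]<720)&(C[...,1]>-130)&(C[...,1]<150)&(d>0)
    pan=box&(C[...,2]>30)&(C[...,2]<62)&(hsv[...,1]>120)&(hsv[...,0]>100)&(hsv[...,0]<130)&(C[...,1]>-88)
    wall=box&(C[...,2]>12)&(C[...,2]<27)&(hsv[...,1]<60)&(C[...,1]>-85)
    for nm,q in(("panel",pan),("wall",wall)):
        P=C[q]
        if len(P)>20: print(n,nm,len(P),P.mean(0).round(1),cv2.minAreaRect(P[:,:2].astype(np.float32)),P[:,2].max())
E
python3 sc.py 1
```

```text
scene panel 112 [624.   87.4  48.3] ((610.074951171875, 83.75688934326172), (92.81645202636719, 88.45625305175781), 42.485748291015625) 60.00402458058193
scene wall 343 [572.3 -19.7  19.2] ((593.63720703125, 21.586334228515625), (311.9975280761719, 155.31187438964844), 61.01799392700195) 26.860310607841484
side panel 588 [594.9  84.   46.1] ((591.8834838867188, 87.8145751953125), (94.32749938964844, 137.070068359375), 50.60417175292969) 60.94434973851628
side wall 303 [588.3  74.4  19.8] ((589.4674072265625, 61.908870697021484), (53.64154052734375, 128.44400024414062), 83.72477722167969) 26.917956174477695
```

View pics/scene1.png

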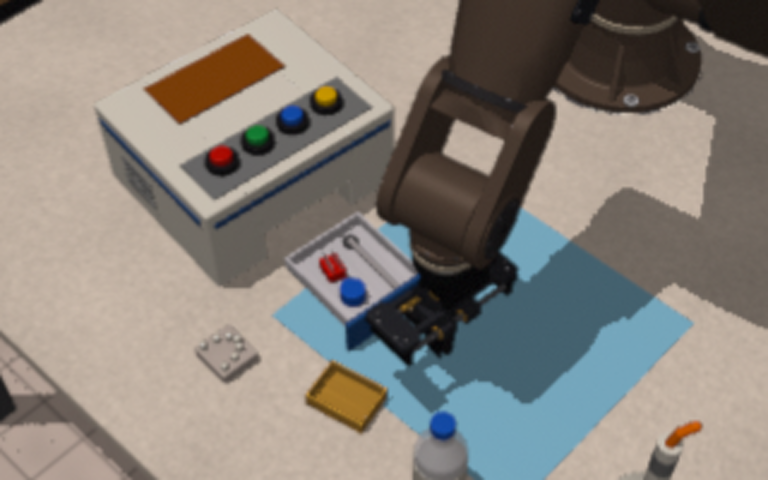

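The scene crop shows the tray in line with the bay, its front rim corners at about (287,262) and (358,214) in the crop. All pieces are in the tray and no bystander has moved.

```bash
python3 - <<'E'
from h import *
p,M=T("scene");f=lambda u,v:(u/2.4+160,v/2.4+80)
A=onplane(p,M,[f(287,262),f(358,214)],22);print("tray front rim",A.round(1),A.mean(0))
B=onplane(p,M,[f(209,222),f(394,108)],140);print("unit front top edge",B.round(1),B.mean(0),np.degrees(np.arctan2(*(B[0]-B[1])[[1,0]])))
e=B[0]-B[1];e=e[:2]/np.linalg.norm(e[:2]);t=A[0]-A[1];print("tray ang",np.degrees(np.arctan2(t[1],t[0])))
print("lateral offset tray-unit",(A.mean(0)-B.mean(0))[:2]@e)
E
```

```text
tray front rim [[636.5 -61.3  22. ]
 [514.4 -51.   22. ]] [575.44527834 -56.13951558  22.        ]
unit front top edge [[ 717.1 -100.6  140. ]
 [ 423.   -70.8  140. ]] [570.03114537 -85.67970252 140.        ] -5.775869387781243
tray ang -4.801354288629362
lateral offset tray-unit 2.4138021649542956
```

Emit:
{"method": "drive_tool", "body": {
  "deltas": "-0.01 -0.05 0 0;-0.02 -0.1 0 0;-0.015 -0.12 0 0;-0.014 -0.12 0 0;-0.014 -0.12 0 0;-0.014 -0.12 0 0;-0.012 -0.1 0 0;0 0 0 0"
}}

```text
t: 6.97
eef_pos: [589.6, 92.1, 33.6]
tcp_rot: [-3.141, 0.001, 1.451]
ft_force: [0.4, -2.6, -1.8]
opening: 0.125
grip_force: 30.0
```

Emit:
{"method": "drive_tool", "body": {
  "deltas": "-0.012 -0.1 0 0;-0.014 -0.12 0 0;-0.014 -0.12 0 0;-0.014 -0.12 0 0;-0.014 -0.12 0 0;-0.014 -0.12 0 0;-0.012 -0.1 0 0;-0.008 -0.07 0 0;-0.005 -0.04 0 0;0 0 0 0"
}}

```text
t: 7.8
eef_pos: [579.1, 2.5, 33.7]
tcp_rot: [-3.142, 0.0, 1.452]
ft_force: [-0.5, -2.9, -0.8]
opening: 0.121
grip_force: 30.0
```

Emit:
{"method": "drive_tool", "body": {
  "deltas": "-0.005 -0.04 0 0;-0.005 -0.04 0 0;-0.003 -0.03 0 0;-0.003 -0.02 0 0;-0.002 -0.02 0 0;0 0 0 0"
}}

```text
t: 8.3
eef_pos: [577.7, -9.4, 33.6]
tcp_rot: [3.141, -0.002, 1.452]
ft_force: [4.4, 20.0, -1.3]
opening: 0.129
grip_force: 30.0
```

Emit:
{"method": "drive_tool", "body": {
  "deltas": "0 0 0 0;0 0 0 0;0 0 0 0;0 0 0 0;0 0 0 0;0 0 0 0",
  "gripper": 0.3
}}

```text
t: 8.8
eef_pos: [577.4, -11.6, 33.7]
tcp_rot: [3.141, 0.0, 1.452]
ft_force: [-1.6, 0.1, 0.0]
opening: 0.49
grip_force: 0.0
```

Emit:
{"method": "drive_tool", "body": {
  "deltas": "0 0 0.1 0;0 0 0.3 0;0 0 0.4 0;0 0 0.4 0;0 0 0.4 0;0 0 0.4 0;0 0 0.2 0;0 0 0 0;0 0 0 0"
}}

```text
t: 9.55
eef_pos: [577.3, -11.4, 255.2]
tcp_rot: [3.139, 0.0, 1.453]
ft_force: [0.5, 0.1, -1.5]
opening: 0.702
grip_force: 0.0
```

```bash
python3 - <<'E'
from h import *
p,M=T("wrist");im,d=env.read_camera("wrist");cv2.imwrite("pics/w3.png",im[:,:,::-1]);np.savez("w3.npz",im=im,d=d,M=M);C=cloud(p,M,d)
print(env.state()["eef_pos"],M[:3,3])
hsv=cv2.cvtColor(im,cv2.COLOR_RGB2HSV)
pan=(C[...,2]>53)&(C[...,2]<60)&(hsv[...,1]>100)&(hsv[...,0]>95)&(hsv[...,0]<130)&(d>0)
P=C[pan];print(len(P),cv2.minAreaRect(P[:,:2].astype(np.float32)))
E
```

```text
[576.94880144 -11.33434974 253.75603524] [586.39329721  69.23804395 407.99276884]
683 ((567.9622802734375, -87.04255676269531), (8.469536781311035, 138.56272888183594), 83.07551574707031)
```

View pics/w3.png

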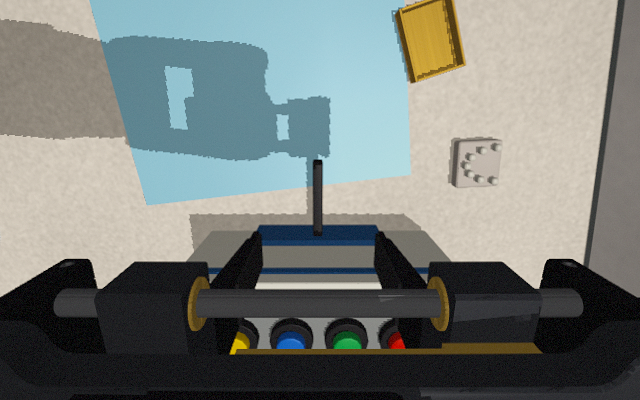

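The wrist view shows the panel flush against the front face (row 235), with the stem at (318,195). Yellow, blue, green and red are visible at row 340. Now to press the blue key.

Emit:
{"method": "drive_tool", "body": {
  "deltas": "-0.09 -0.27 0 0;-0.09 -0.28 0 0;-0.09 -0.28 0 0;-0.08 -0.27 0 0;-0.075 -0.27 0 0;0 0 -0.2 0;0 0 -0.2 0;0 0 0 0;0 0 0 0;0 0 0 0",
  "gripper": 1
}}

```text
t: 10.43
eef_pos: [535.1, -148.2, 213.8]
tcp_rot: [-3.141, -0.0, 1.453]
ft_force: [-0.2, 0.1, -0.1]
opening: 0.053
grip_force: 0.0
```

Emit:
{"method": "drive_tool", "body": {
  "deltas": "0 0 -0.1 0;0 0 -0.1 0;0 0 0 0;0 0 0 0"
}}

```text
t: 10.77
eef_pos: [534.7, -148.1, 193.1]
tcp_rot: [-3.14, -0.0, 1.453]
ft_force: [0.2, -0.2, -0.4]
opening: 0.004
grip_force: 0.0
```

Emit:
{"method": "drive_tool", "body": {
  "deltas": "0 0 -0.07 0;0 0 -0.06 0;0 0 -0.05 0;0 0 -0.04 0;0 0 0 0;0 0 0 0;0 0 0 0;0 0 0 0"
}}

```text
t: 11.43
eef_pos: [535.1, -148.4, 173.1]
tcp_rot: [3.14, 0.0, 1.453]
ft_force: [-4.9, 2.8, 18.7]
opening: 0.005
grip_force: 9.2
```

Emit:
{"method": "drive_tool", "body": {
  "deltas": "0 0 0 0;0 0 0 0;0 0 0.1 0;0 0 0.15 0;0 0 0 0;0.18 -0.022 0 0;0.18 -0.022 0 0;0 0 0 0"
}}

```text
t: 12.1
eef_pos: [573.0, -153.2, 195.9]
tcp_rot: [3.14, 0.0, 1.453]
ft_force: [0.8, -0.7, 0.3]
opening: 0.006
grip_force: 0.0
```

I went sideways toward green, at a safe height, but yellow is next, so I'm going back to yellow at (480,-142).

Emit:
{"method": "drive_tool", "body": {
  "deltas": "-0.3 0.035 0 0;-0.3 0.036 0 0;-0.31 0.036 0 0;0 0 0 0;0 0 0 0;0 0 0 0;0 0 0 0"
}}

```text
t: 12.68
eef_pos: [480.5, -142.3, 196.5]
tcp_rot: [3.141, 0.0, 1.453]
ft_force: [-0.3, 0.6, 0.1]
opening: 0.004
grip_force: 0.0
```

Emit:
{"method": "drive_tool", "body": {
  "deltas": "0 0 -0.07 0;0 0 -0.07 0;0 0 -0.06 0;0 0 -0.05 0;0 0 0 0;0 0 0 0;0 0 0 0;0 0 0 0;0 0 0 0;0 0 0 0"
}}

```text
t: 13.52
eef_pos: [480.2, -142.1, 172.9]
tcp_rot: [3.14, 0.0, 1.453]
ft_force: [-6.1, 2.0, 25.0]
opening: 0.003
grip_force: 12.7
```

Yellow is fully down. Lifting, then on to green at (588.8,-155.2).

Emit:
{"method": "drive_tool", "body": {
  "deltas": "0 0 0.1 0;0 0 0.15 0;0 0 0.1 0;0.36 -0.043 0 0;0.36 -0.043 0 0;0.365 -0.044 0 0;0 0 0 0;0 0 0 0;0 0 -0.1 0;0 0 0 0"
}}

```text
t: 14.35
eef_pos: [586.9, -154.6, 194.7]
tcp_rot: [-3.139, -0.001, 1.453]
ft_force: [-0.4, -0.3, 0.3]
opening: 0.007
grip_force: 0.0
```

Emit:
{"method": "drive_tool", "body": {
  "deltas": "0.01 0 -0.07 0;0 0 -0.07 0;0 0 -0.06 0;0 0 -0.04 0;0 0 0 0;0 0 0 0;0 0 0 0;0 0 0 0;0 0 0 0;0 0 0 0"
}}

```text
t: 15.18
eef_pos: [589.0, -155.1, 173.3]
tcp_rot: [3.141, 0.0, 1.453]
ft_force: [-3.3, 1.2, 9.1]
opening: 0.007
grip_force: 4.5
```

Emit:
{"method": "drive_tool", "body": {
  "deltas": "0 0 -0.01 0;0 0 0 0;0 0 0 0;0 0 0.1 0;0 0 0.2 0;0 0 0.4 0;0 0 0.4 0;0 0 0.2 0;0 0 0 0;0 0 0 0"
}}

```text
t: 16.02
eef_pos: [589.4, -155.1, 302.3]
tcp_rot: [3.14, 0.0, 1.453]
ft_force: [-0.9, 0.5, -0.5]
opening: 0.004
grip_force: 0.0
```

```bash
python3 sc.py 2
```

```text
scene panel 198 [553.2 -80.5  46.4] ((569.8717651367188, -72.32742309570312), (29.619016647338867, 148.9609832763672), 85.70843505859375) 61.280703475621976
scene wall 34 [529.1 -25.8  19.9] ((591.7645263671875, 12.216476440429688), (328.57318115234375, 68.57630920410156), 42.90096664428711) 26.26236670831031
```

View pics/scene2.png

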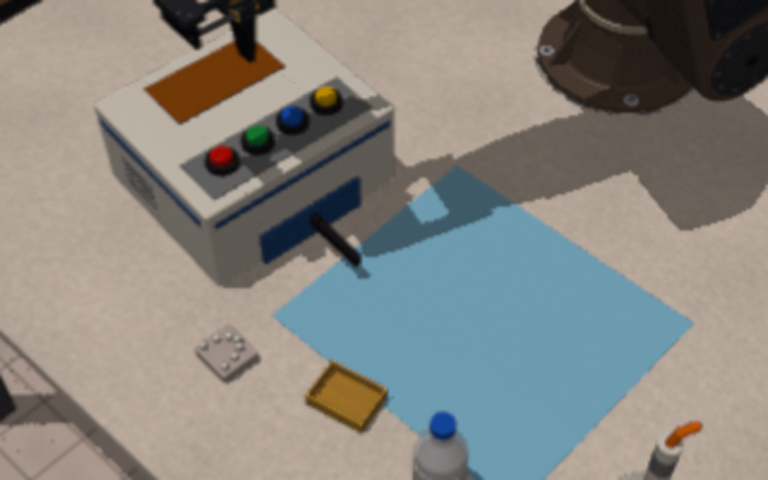

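The blue panel closes the bay (crop about (310,220)), all the keys are up, no bystander has moved, and the arm is clear.

```bash
python3 -c "
from cell import env
print(env.job_done())"
```

```text
the job is handed in; nothing more can be done
None
```

The job is handed in at about 16 s with no verdict returned: the tray is home with its panel against the unit, and blue, yellow and green were pressed in that order, each fully down and let up before the next; the pieces were last seen in the tray just before it entered the bay.

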